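# Load two vials and hold the forceps at the marked gap

### The arm

A 7-joint arm with a two-finger parallel gripper is mounted at the origin on the work surface. World frame = base frame: x ahead of the robot, y to its left, z up, the work surface at z = 0. Lengths are in m, angles in rad, forces in N, time in s.
With the tool pointing down it reaches from about 0.425 to 0.825 m from the base axis. Payload 3.6 kg.
Tool frame: the origin (TCP) lies at the very end of the fingers, on their centre line; the grasp point (between the pads) lies behind it (r.grasp_offset is the z of the grasp point in the tool frame, in m); z points along the fingers, y is the line along which they close (so a half turn about z gives the same grasp; the last joint's range is limited). The gripper opens to 93 mm and grips with 3 to 60 N. Pads are 15 mm wide; open, the fingers measure 128 mm over their backs; the gripper's body (75 mm by 188 mm) begins 65 mm behind the grasp point.
Start: joints at [1.095, 0.615, -0.013, 1.423, 0.008, 1.103, -0.04], TCP at [0.283, -0.585, 0.219] pointing down, gripper open.
Joint ranges: [-3.12, 3.12], [-0.3, 2.06], [-1.34, 1.32], [0.26, 2.42], [-1.36, 4.5], [0.01, 1.98], [-2.84, 2.84]. Speed limits (rad/s): [2.79, 2.79, 3.14, 3.14, 3.14, 3.14, 3.14].

### API

Orientations are given as a unit quaternion [x, y, z, w].
In Python, from rig import r gives the robot as it stands. Calls block until the motion is done:
- r.move_pose(position, orientation): joint-space move of the TCP to a pose.
- r.line_to(position, speed=0.15, rot=None, until_force=None): straight line of the TCP; rot=None keeps the orientation; speed is the mean speed in m/s. With until_force (N) it stops when the force on the tool has changed by that much, and returns True; else False.
- r.movej(angles): joint-space move.
- r.grip(opening, grasp_force=None): opening from 0.0 (shut) to 1.0 (fully open); grasp_force is the grip in N (None keeps the last); returns when the fingers have stopped.
- r.hold(seconds).
- r.solve_ik(position, orientation): joint angles nearest the present ones, or None.
- r.get_obs(): the state.
- r.camera(name): name is "side" or "top"; returns the picture (400x640x3 uint8, red, green, blue); there is no depth.
- r.calibration(name): a dict with "mtx" (3x3 intrinsics, pixels), "position" and "orientation" of the camera in the world. Camera axes: x right, y up, looking along -z (the intrinsics and any distortion apply to the point x, -y, -z); pixel columns grow to the right and rows downward; lengths in m; the calibration is good to about 2 mm. A picture is of the moment at which its call begins. calibration takes no time and is no camera call.
A pose or a line that the arm cannot do raises r.IKError and nothing moves.
- r.close_job(): hands the job in; it is judged then, once.
Trained networks look in the newest picture that a camera, given by its name, has taken for a name from the list of things; names that differ only in an ending like _2 or _b are one class to them, and where a whole thing is asked for, a point or a joint stands for the part that bears it (a point fixed in the world has none). Each returns a list of dicts, best first, with "score" (0 to 1); they miss things now and then, are a little off and sometimes report something else, mostly with a low value. They report only what shows in the picture. A call takes as long as a camera call. They do not tell look-alikes from the thing itself.
- r.find_in(camera, thing): "centre" ([row, column] in pixels, amid what is visible of it).
- r.masks_of(camera, thing): "mask" (400x640 bool, what is visible of it) and "centre" ([row, column] in pixels, amid what is visible of it).
The state is a dict: "t": time; "qpos": joint angles; "joint_vel": joint speeds; "effort": joint torques, N m; "tool_pos": TCP position; "ee_rot": TCP orientation; "ft_force": force on the tool from outside, world axes, zero at the start; "torque": the same for the moment, N m; "gripper_width": opening from 0.0 (shut) to 1.0 (fully open); "finger_force": force on a finger pad.
Only numpy, scipy, OpenCV 4.12 (cv2) and the standard library are available. Lean on these libraries where they do the work, as an engineer would, in place of code of your own. Each camera call takes 0.05 s, during which the arm holds its last target. There are 200 camera calls.

### The job

Put the two loose vials into the two empty bores of the aluminium block, one in each and down to the floor, and let them go. Then pick up the spring forceps, squeeze them until the pin stands at the dark marks on the tongue (tips 12 mm apart) without ever letting the tips meet, and finish still holding them steady at that gap, level, with the tips over the middle of the block and clear above the vials, so that a colleague can slip a test strip between the tips. Leave everything else on the bench where it is.

Things in the scene. Friction and masses are not known exactly. Their poses are not given: they have to be found in the camera images.
- vial_a_center (a point): centre (half-way up) of a loose sample vial standing upright on the bench: amber glass body 20 mm across and 58 mm tall with a white 21.6 mm cap on top, 75 mm tall in all, so this point is 37.5 mm above its foot; 30 g; z is its axis, up. The two loose vials are alike
- vial_b_center (a point): the same point of the other loose vial
- block: fixed aluminium vial block 64 (x) x 192 (y) x 40 mm high, origin at the centre of its underside; four bores in a row at y = -66, -22, 22, 66 mm, 26 mm wide with chamfered mouths, 30 mm deep (floor 10 mm above the bench). Those at -66 and 22 hold fixed vials of the same kind (tops 85 mm above the bench); -22 and 66 are empty. A vial fully down has its centre 47.5 mm above the underside
- bore_1 (a point): centre of the mouth of one empty bore (block y = -22 mm), 40 mm above the bench, between the two filled ones
- bore_2 (a point): centre of the mouth of the other empty bore (block y = 66 mm), at the end of the row
- forceps_grip (a point): middle of the flat ribbed finger grips (60 mm long) of the loose steel spring forceps (65 g), half-way up its 12 mm height, 31 mm above the bench; x points to the tips, y across, z up. Arms are joined 70 mm behind this point and spring apart; outside width here 37 mm open, 28 mm at the marked gap, where the grips are parallel. Each grip pushes back 3 N open, 8 N at the mark
- rest: small fixed white rest on which the forceps lie flat; origin at the centre of its underside, nearly below forceps_grip (within 5 mm): plate 150 x 50 x 5 mm with two cross bars 12 mm thick and 25 mm high at x = -68 and 50 mm; the space between the bars is free for fingers
- forceps_tips (a point): point midway between the two tips, fixed to the forceps' back end: 65 mm ahead of forceps_grip along x, at the same height
- forceps_left (a joint): rad by which each arm is squeezed in (both move alike): 0 = sprung open; tip gap in mm = 30 - 270 x value; 0.0667 = marked gap, 12 mm; at 0.108 the tips all but meet. Mark: a white slotted tongue on the left arm, 42 mm ahead of the grip point, reaches over the right arm, whose small upright pin stands midway in the two dark marks (3.4 mm wide) at the 12 mm gap
- beaker: bystander: empty glass beaker, 68 mm wide, 85 mm high; origin at the centre of its underside
- jar: bystander: closed amber jar, 52 mm wide, 70 mm high; origin at the centre of its underside
- dishes: bystander: stack of clear culture dishes, 90 mm wide, 30 mm high; origin at the centre of its underside
- spatula: bystander: slim steel lab spatula lying flat, 170 mm long, 12 mm wide, 4 mm thick
- reagent: bystander: glass reagent bottle, 68 mm wide, 110 mm high; origin at the centre of its underside
- tipbox: bystander: open blue box with compartments, 85 x 120 x 50 mm high; origin at the centre of its underside
- weight: bystander: brass balance weight, 36 mm wide, 35 mm high; origin at the centre of its underside
Things that resemble listed ones, but are neither listed nor needed, are in the scene too. Leave any red look-alike of the part that bears vial_a_center alone.

How it is judged:
On the way, in this order (a step that is already met when the one before it is completed fails the run):
1. both vials stand in the empty bores, one in each, let go, while the forceps are still on the rest ((((horizontal distance between vial_a_center and bore_1 below 0.008 m and z of vial_a_center in the frame of block below 0.051 m and angle between vial_a_center's own z axis and vertical below 0.3 rad) and (horizontal distance between vial_b_center and bore_2 below 0.008 m and z of vial_b_center in the frame of block below 0.051 m and angle between vial_b_center's own z axis and vertical below 0.3 rad)) or ((horizontal distance between vial_a_center and bore_2 below 0.008 m and z of vial_a_center in the frame of block below 0.051 m and angle between vial_a_center's own z axis and vertical below 0.3 rad) and (horizontal distance between vial_b_center and bore_1 below 0.008 m and z of vial_b_center in the frame of block below 0.051 m and angle between vial_b_center's own z axis and vertical below 0.3 rad))) and contact force between the fingers and vial_a below 0.05 N and contact force between the fingers and vial_b below 0.05 N and height (world z) of forceps_grip below 0.045 m), for 0.2 s.
2. the forceps are lifted off the rest in the gripper (height (world z) of forceps_grip above 0.06 m and contact force between the fingers and forceps above 1 N), for 0.2 s.
At the end, for the whole second after the job is handed in: Vials on the floors of the two empty bores, one in each (3.5 mm). Forceps held still in the gripper, level within 0.3 rad, tip gap 12 mm within 2 mm, tips within 50 mm horizontally of the block's centre and 95 to 300 mm above the bench, touching neither block nor vials ((((horizontal distance between vial_a_center and bore_1 below 0.008 m and z of vial_a_center in the frame of block below 0.051 m and angle between vial_a_center's own z axis and vertical below 0.3 rad) and (horizontal distance between vial_b_center and bore_2 below 0.008 m and z of vial_b_center in the frame of block below 0.051 m and angle between vial_b_center's own z axis and vertical below 0.3 rad)) or ((horizontal distance between vial_a_center and bore_2 below 0.008 m and z of vial_a_center in the frame of block below 0.051 m and angle between vial_a_center's own z axis and vertical below 0.3 rad) and (horizontal distance between vial_b_center and bore_1 below 0.008 m and z of vial_b_center in the frame of block below 0.051 m and angle between vial_b_center's own z axis and vertical below 0.3 rad))) and value of joint forceps_left between 0.0593 and 0.0741 rad and horizontal distance between forceps_tips and block below 0.05 m and height (world z) of forceps_tips between 0.095 and 0.3 m and height (world z) of forceps_grip above 0.09 m and angle between forceps_grip's own z axis and vertical below 0.3 rad and contact force between the fingers and forceps above 1 N and contact force between forceps and block below 0.05 N and contact force between forceps and vial_a below 0.05 N and contact force between forceps and vial_b below 0.05 N and linear speed of forceps below 0.03 m/s); the arm keeps its last pose, push and grip.
It fails at once if the tips are squeezed to less than 4 mm apart (value of joint forceps_left above 0.0963 rad).
It fails at once if a bystander is moved by more than 25 mm (distance of any of beaker, jar, dishes, spatula, reagent, tipbox, weight from where it was at the start of the episode above 0.025 m).
It also fails if it takes over 72 s, if anything falls off the work surface, if the arm or the gripper's body presses on something with over 40 N, if the wrist force passes 120 N, or if a joint passes its speed limit or range.

## Working session

There is one attempt and no reset: what is moved stays moved. The work goes in short steps, each a Python script; the robot and the scene stay as the last script left them, time stands still between calls to the robot, and variables do not carry over. Pictures are saved under pics/ and viewed, at most 10 in all, crops included, and the job is handed in when it is done.

```bash
ls; mkdir -p pics
cat > h.py <<'E'
import numpy as np, cv2
from scipy.spatial.transform import Rotation as R
from rig import r
def cam(n):
    c=r.calibration(n); return np.array(c["mtx"]),np.array(c["position"]),R.from_quat(c["orientation"]).as_matrix(),c
def ray(n,rc):
    K,p,M,_=cam(n); d=np.linalg.inv(K)@[rc[1],rc[0],1]; return p,M@(d*[1,-1,-1])
def at_z(n,rc,z):
    p,d=ray(n,rc); return p+d*(z-p[2])/d[2]
def proj(n,P):
    K,p,M,_=cam(n); q=(M.T@(np.atleast_2d(P)-p).T).T*[1,-1,-1]; q=(K@q.T).T; return (q[:,:2]/q[:,2:])[:,::-1]
def save(n,f):
    im=r.camera(n); cv2.imwrite(f,im[:,:,::-1]); return im
def down(yaw): # tool z down, tool y along world yaw
    y=np.array([np.cos(yaw),np.sin(yaw),0]); z=np.array([0,0,-1.]); return R.from_matrix(np.c_[np.cross(y,z),y,z]).as_quat()
E
python3 - <<'E'
from h import *
for n in("top","side"):
    save(n,f"pics/{n}0.png"); print(n,r.calibration(n))
    for t in("vial_a_center","block","forceps_grip","forceps_tips","bore_1","rest","beaker","jar","dishes","spatula","reagent","tipbox","weight"):
        try: print(t,[(np.round(d["centre"]).tolist(),round(d["score"],2)) for d in r.find_in(n,t)])
        except Exception as e: print(t,e)
print(r.grasp_offset,r.get_obs())
E
```

```text
pics
top {'mtx': array([[393.55507697,   0.        , 318.91768051],
       [  0.        , 393.55507697, 201.65858867],
       [  0.        ,   0.        ,   1.        ]]), 'position': array([0.48683666, 0.00158391, 1.05751297]), 'orientation': array([-0.01030898,  0.01744363,  0.7086287 , -0.70529058])}
vial_a_center [([179.0, 284.0], 0.49), ([128.0, 446.0], 0.31)]
block [([213.0, 223.0], 0.66), ([270.0, 374.0], 0.45)]
forceps_grip [([190.0, 390.0], 0.61)]
forceps_tips [([201.0, 392.0], 0.54)]
bore_1 [([211.0, 222.0], 0.96)]
rest [([178.0, 396.0], 0.89), ([183.0, 306.0], 0.19)]
beaker [([114.0, 284.0], 0.75), ([263.0, 426.0], 0.71)]
jar [([269.0, 371.0], 0.85)]
dishes [([106.0, 348.0], 0.71), ([181.0, 388.0], 0.65), ([128.0, 448.0], 0.53)]
spatula [([192.0, 352.0], 0.5), ([102.0, 347.0], 0.37)]
reagent [([129.0, 449.0], 0.77)]
tipbox [([286.0, 207.0], 0.58)]
weight [([263.0, 423.0], 0.66)]
side {'mtx': array([[375.42774751,   0.        , 317.71245523],
       [  0.        , 375.42774751, 199.48479206],
       [  0.        ,   0.        ,   1.        ]]), 'position': array([ 0.1322774
[... 819 characters left out ...]
qpos': array([ 1.09447702,  0.61492938, -0.01260197,  1.42340175,  0.0081085 ,
        1.10339249, -0.04038781]), 'joint_vel': array([-0.00018731, -0.0012528 , -0.00067199, -0.00042125,  0.00093035,
       -0.0014915 ,  0.00044247]), 'effort': array([-6.72202560e-06, -4.58816135e+01,  2.08964716e-01, -1.66030723e+01,
       -6.10840344e-02,  1.34453856e-02,  5.61498462e-05]), 'tool_pos': array([ 0.28262967, -0.58530585,  0.21862054]), 'ee_rot': array([ 9.74807576e-01,  2.23047502e-01,  4.66999658e-06, -4.28323888e-05]), 'ft_force': array([-0.28760533, -0.25351526,  0.04575214]), 'torque': array([-0.04051272,  0.01910815,  0.00288614]), 'finger_force': 0.0, 'gripper_width': 1.003345282019545}
```

View pics/top0.png

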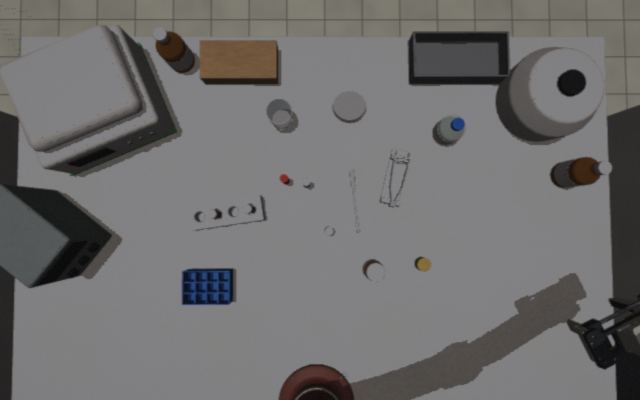

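View pics/side0.png

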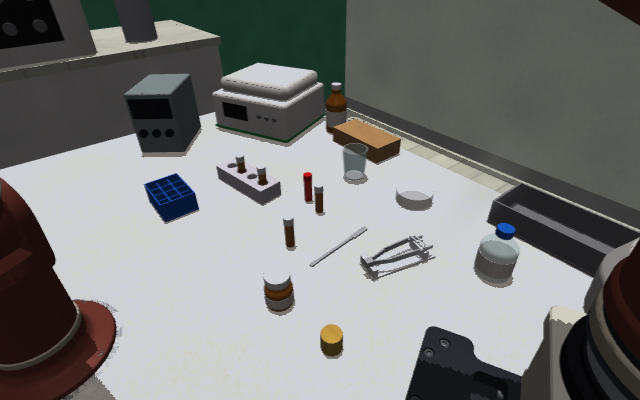

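Run:
```python
import cv2,numpy as np
a=cv2.resize(cv2.imread("pics/top0.png")[140:240,180:420],(792,330),interpolation=cv2.INTER_CUBIC)
b=cv2.imread("pics/side0.png")
b1=cv2.resize(b[145:265,210:350],(315,270),interpolation=cv2.INTER_CUBIC)
b2=cv2.resize(b[225:285,350:445],(427,270),interpolation=cv2.INTER_CUBIC)
o=np.zeros((600,792,3),np.uint8);o[:330]=a;o[330:,:315]=b1;o[330:,320:747]=b2
o=np.uint8(255*(o/255.)**.8)
cv2.imwrite("pics/crop0.png",o)
```

```text
(no output)
```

View pics/crop0.png

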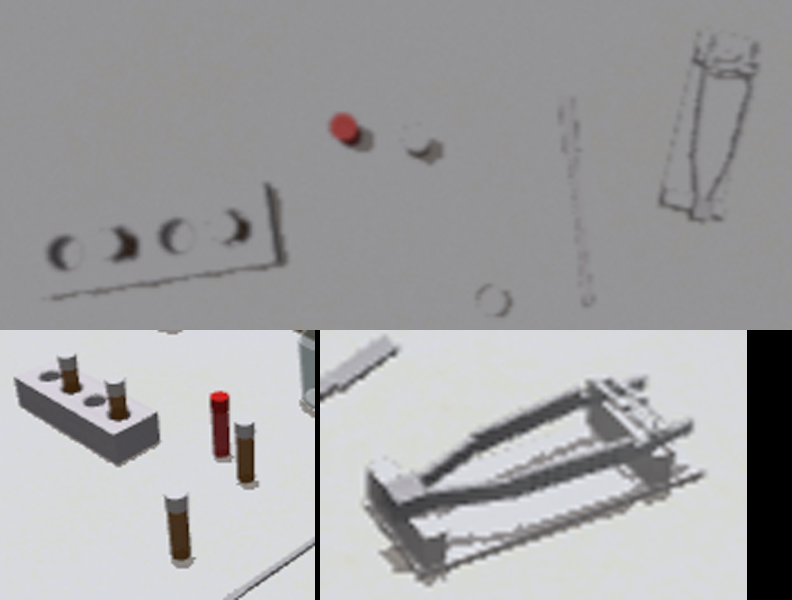

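Run:
```python
from h import *
from scipy.optimize import least_squares
for n in("top","side"):
    im=r.camera(n)
    for t in("vial_a_center","forceps_grip","rest","block"):
        for d in r.masks_of(n,t):
            m=d["mask"]; y,x=np.where(m)
            if len(y)<5: continue
            (c,s,a)=cv2.minAreaRect(np.c_[x,y].astype(np.float32))
            print(n,t,round(d["score"],2),len(y),"rows",y.min(),y.max(),"cols",x.min(),x.max(),"rect",np.round(c,1),np.round(s,1),round(a,1),"rgb",im[m].mean(0).astype(int))
t=lambda u,v:(140+v/3.3-.35,180+u/3.3-.35)
s=lambda u,v:(145+(v-330)/2.25-.3,210+u/2.25-.3)
obs=[("top",t(65,252),(0,.066,.04)),("top",t(178,236),(0,-.022,.04)),("top",t(284,264),(-.032,-.096,.04)),
 ("side",s(50,376),(0,.066,.04)),("side",s(95,401),(0,-.022,.04)),("side",s(67,358),(0,.022,.085)),("side",s(115,381),(0,-.066,.085))]
def W(p,l): c,q=np.cos(p[2]),np.sin(p[2]); return np.array([p[0]+c*l[0]-q*l[1],p[1]+q*l[0]+c*l[1],l[2]])
f=lambda p:np.concatenate([proj(n,W(p,l))[0]-np.array(o) for n,o,l in obs])
S=least_squares(f,[.46,.25,.1]); print(S.x,np.round(S.fun.reshape(-1,2),1))
for n,o,l in obs: print(n,l,np.round(at_z(n,o,l[2]),4),np.round(W(S.x,l),4))
```

```text
top vial_a_center 0.38 76 rows 174 184 cols 280 289 rect [284.2 178.8] [9.9 7.8] 45.0 rgb [110  49  48]
top forceps_grip 0.63 239 rows 150 206 cols 389 409 rect [396.  178.5] [16.7 55.3] 14.0 rgb [101  99 101]
top rest 0.65 916 rows 149 205 cols 379 407 rect [393.3 176.7] [20.4 55.1] 10.4 rgb [120 119 121]
top rest 0.57 605 rows 99 127 cols 265 291 rect [279.5 112. ] [29.  24.7] 45.0 rgb [93 94 94]
top block 0.69 1924 rows 195 229 cols 186 264 rect [225.  212.5] [26.1 76.9] 81.5 rgb [119 118 120]
side vial_a_center 0.72 247 rows 182 212 cols 314 322 rect [318. 197.] [30.  8.] 90.0 rgb [82 72 64]
side vial_a_center 0.67 236 rows 172 201 cols 303 311 rect [307.  186.5] [29.  8.] 90.0 rgb [88 31 31]
side forceps_grip 0.6 586 rows 235 266 cols 363 429 rect [395.2 251.9] [18.9 67.2] 68.2 rgb [95 95 98]
side rest 0.84 1003 rows 242 278 cols 360 434 rect [396.9 259. ] [26.4 74. ] 76.2 rgb [154 154 158]
side block 0.63 1767 rows 154 204 cols 217 280 rect [249.8 177.4] [67.7 34.4] 32.3 rgb [111 107 111]
[0.49978528 0.23112972 0.13937796] [[ 0.2  1.1]
 [ 0.1  0.8]
 [-0.2 -1.1]
 [ 0.   0.1]
 [ 0.1 -0.1]
 [-1.5 -0.2]
 [-0.4 -0.2]]
top (0, 0.066, 0.04) [0.4912 0.2994 0.04  ] [0.4906 0.2965 0.04  ]
top (0, -0.022, 0.04) [0.5032 0.2115 0.04  ] [0.5028 0.2093 0.04  ]
top (-0.032, -0.096, 0.04) [0.481  0.1287 0.04  ] [0.4814 0.1316 0.04  ]
side (0, 0.066, 0.04) [0.4905 0.2968 0.04  ] [0.4906 0.2965 0.04  ]
side (0, -0.022, 0.04) [0.5034 0.2098 0.04  ] [0.5028 0.2093 0.04  ]
side (0, 0.022, 0.085) [0.4932 0.2454 0.085 ] [0.4967 0.2529 0.085 ]
side (0, -0.066, 0.085) [0.5083 0.1638 0.085 ] [0.509  0.1658 0.085 ]
```

Run:
```python
from h import *
b=cv2.imread("pics/side0.png").astype(int)
amb=((b[:,:,2]-b[:,:,0]>25)).astype(np.uint8); amb[:, :275]=0
n,l,st,c=cv2.connectedComponentsWithStats(amb[140:250,275:330])
for i in range(1,n):
    if st[i][4]>30: rc=(c[i][1]+140,c[i][0]+275); print("comp",st[i],np.round(rc,1),np.round(at_z("side",rc,.029),4))
print("A mask",at_z("side",(197,318),.0375))
t=lambda u,v:(140+v/3.3-.35,180+u/3.3-.35)
print("top A cap",at_z("top",t(418,137),.075),"B",at_z("top",t(493,300),.075))
print("red", at_z("top",(178.8,284.2),.07))
print("rest",at_z("top",(176.7,393.3),.015),at_z("side",(259,396.9),.013),"forceps",at_z("top",(178.5,396),.031),at_z("side",(251.9,395.2),.031))
s=lambda u,v:(225+(v-330)/4.5-.4,350+(u-320)/4.5-.4)
# rest plate corners/ bars in side, forceps
for k,p,z in (("join",s(398,485),.034),("Ltip",s(598,388),.037),("Rtip",s(680,428),.037)): print(k,np.round(at_z("side",p,z),4))
for k,p,z in (("join",t(708,208),.034),("L",t(700,70),.034),("R",t(750,78),.034),("restBL",t(661,203),.02),("restTR",t(757,42),.025),("restTL",t(697,32),.025)): print("top",k,np.round(at_z("top",p,z),4))
```

```text
comp [ 28  32   9  30 217] [185.8 307.8] [0.5976 0.0936 0.029 ]
comp [ 41  53   7  20 131] [202.7 319. ] [0.5738 0.0169 0.029 ]
comp [ 10  86   9  21 158] [235.8 289.4] [ 0.4508 -0.0384  0.029 ]
A mask [0.57924757 0.02751257 0.0375    ]
top A cap [0.57687295 0.02286086 0.075     ] B [ 0.45320945 -0.033308    0.075     ]
red [0.58351835 0.07855068 0.07      ]
rest [ 0.5933677  -0.20743909  0.015     ] [ 0.58733927 -0.21865909  0.013     ] forceps [ 0.58697091 -0.21126482  0.031     ] [ 0.5843427  -0.21452715  0.031     ]
join [ 0.5246 -0.196   0.034 ]
Ltip [ 0.6367 -0.21    0.037 ]
Rtip [ 0.6437 -0.2507  0.037 ]
top join [ 0.5235 -0.2051  0.034 ]
top L [ 0.633  -0.2001  0.034 ]
top R [ 0.6265 -0.2398  0.034 ]
top restBL [ 0.5281 -0.1703  0.02  ]
top restTR [ 0.6567 -0.248   0.025 ]
top restTL [ 0.6649 -0.1999  0.025 ]
```

```bash
cat >> h.py <<'E'
YB=.139
def best(pos,yaw):
    c=[(np.abs(np.array(r.solve_ik(pos,q))-r.get_obs()["qpos"]).max(),q) for q in (down(yaw),down(yaw+np.pi)) if r.solve_ik(pos,q) is not None]
    return min(c,key=lambda t:t[0])[1]
def st(k): o=r.get_obs(); print(k,"t",round(o["t"],1),np.round(o["tool_pos"],4),"w",round(o["gripper_width"]*93,1),"F",round(o["finger_force"],1),np.round(o["ft_force"],1))
def pick(x,y):
    r.move_pose([x,y,.15],best([x,y,.15],YB+np.pi/2)); r.grip(.47,5); st("above")
    r.line_to([x,y,.036],.2); r.grip(.1,4); st("centred")
    r.grip(.47); q=best([x,y,.04],YB); r.move_pose([x,y,.04],q); st("turned")
    r.grip(.1,15); st("grip"); r.line_to([x,y,.155],.2); st("up")
E
python3 - <<'E'
from h import *
pick(.576,.021)
save("side","pics/s1.png")
E
```

```text
above t 5.2 [0.576 0.021 0.15 ] w 43.8 F 0.0 [-0.2  0.2  1. ]
centred t 6.5 [0.5765 0.0212 0.0367] w 21.5 F 4.0 [-0.4  0.3  2.3]
turned t 8.2 [0.5759 0.0211 0.0399] w 43.8 F 0.0 [0.2 0.3 0.1]
grip t 8.7 [0.5759 0.021  0.0399] w 21.5 F 15.0 [ 0.5  0.3 -0.3]
up t 9.4 [0.5751 0.0207 0.1541] w 21.1 F 15.0 [-0.2  0.3 -0.5]
```

View pics/s1.png

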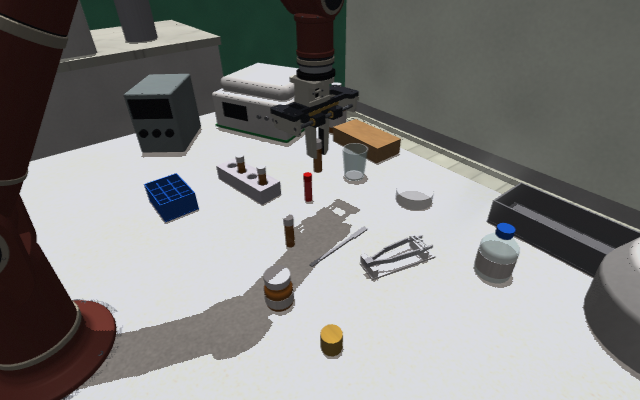

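The side view shows vial A hanging upright in the fingers at about (155, 318), with the red vial untouched at (187, 308). Next I'll place it in bore_1.

```bash
cat >> h.py <<'E'
def place(x,y):
    r.move_pose([x,y,.155],best([x,y,.155],YB)); r.line_to([x,y,.092],.2)
    for dx,dy in [(0,0),(.0025,0),(-.0025,0),(0,.0025),(0,-.0025),(.003,.003),(-.003,.003),(.003,-.003),(-.003,-.003)]:
        if (dx,dy)!=(0,0): r.line_to([x+dx,y+dy,.088],.1)
        hit=r.line_to([x+dx,y+dy,.0495],.06,until_force=6); z=r.get_obs()["tool_pos"][2]; st(("desc",hit))
        if z<.056: break
    return z
E
python3 - <<'E'
from h import *
print(place(.503,.210)); save("side","pics/s2.png")
E
```

```text
('desc', True) t 11.4 [0.503  0.2098 0.0495] w 21.1 F 15.0 [ 0.5 -0.   3.7]
0.04948658246175458
```

Run:
```python
from h import *
r.grip(.45); st("rel"); r.line_to([.503,.21,.16],.25)
pick(.452,-.036)
print(place(.4907,.2972)); save("side","pics/s3.png")
```

```text
rel t 12.0 [0.5019 0.2093 0.0491] w 41.7 F 0.0 [ 0.6  0.5 -0.1]
above t 13.9 [ 0.4523 -0.035   0.1498] w 43.8 F 0.0 [ 0.1  0.6 -0.6]
centred t 15.1 [ 0.4525 -0.0358  0.0365] w 21.7 F 4.0 [-0.3  1.1  3. ]
turned t 16.6 [ 0.4519 -0.0361  0.0399] w 43.4 F 0.0 [-0.2  0.5 -0.6]
grip t 17.1 [ 0.4519 -0.036   0.04  ] w 21.0 F 15.0 [-0.6 -0.4 -0. ]
up t 17.8 [ 0.4512 -0.0363  0.1543] w 21.3 F 15.0 [-0.6 -0.3 -1.2]
('desc', True) t 20.2 [0.4905 0.2968 0.0496] w 21.0 F 15.0 [ 1.  -0.6  3. ]
0.04958921599891555
```

View pics/s3.png

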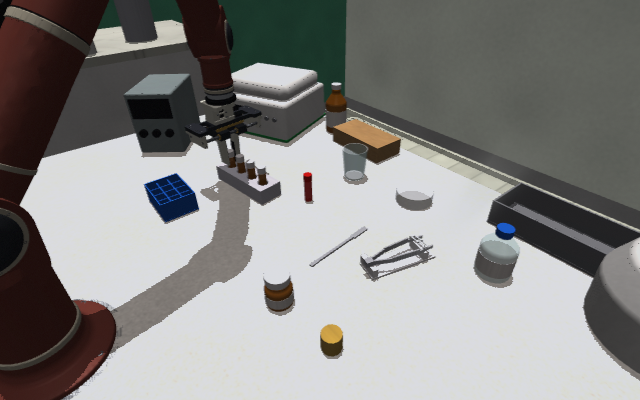

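Both vials are down: the four caps sit in a row at about (160–175, 232–262). I'll release, then fit the rest and forceps pose from the masks in both cameras.

```bash
cat > fit.py <<'E'
from h import *
from scipy.optimize import minimize
def box(x0,x1,y0,y1,z0,z1): return np.array([(x,y,z) for x in(x0,x1) for y in(y0,y1) for z in(z0,z1)])
parts=[box(-.075,.075,-.025,.025,0,.005),box(-.074,-.062,-.025,.025,0,.025),box(.044,.056,-.025,.025,0,.025)]
arms=[]
for s in(1,-1):
    for a,b in(((-.070,.003),(-.03,.0155)),((-.03,.0155),(.03,.0175)),((.03,.0175),(.065,.0165))):
        arms.append(np.array([(x,s*y,z) for x,y in(a,b) for z in(.025,.037)]))
def sil(n,p,P=None,off=(0,0,0),k=4):
    m=np.zeros((400*k,640*k),np.uint8); c,s=np.cos(p[2]),np.sin(p[2])
    for b in(P or parts+arms):
        w=np.c_[p[0]+c*b[:,0]-s*b[:,1],p[1]+s*b[:,0]+c*b[:,1],b[:,2]]
        q=(proj(n,w)[:,::-1]+.5)*k
        cv2.fillConvexPoly(m,cv2.convexHull(np.round(q).astype(np.int32)),1)
    return m
E
python3 - <<'E'
from fit import *
r.grip(.45); st("rel"); r.line_to([.4907,.2972,.16],.25)
obs={}
for n in("top","side"):
    im=r.camera(n); M=np.zeros((400,640),bool)
    for t in("rest","forceps_grip"):
        for d in r.masks_of(n,t)[:1]:
            print(n,t,d["centre"],d["score"]); M|=d["mask"]
    obs[n]=M; np.save(f"m_{n}.npy",M); cv2.imwrite(f"pics/{n}4.png",im[:,:,::-1])
def cost(p,names):
    c=0
    for n in names:
        m=cv2.resize(obs[n].astype(np.uint8),None,fx=4,fy=4,interpolation=0); s=sil(n,p); c+=1-(m&s).sum()/(m|s).sum()
    return c
for names in(("side",),("top",),("top","side")):
    R_=minimize(cost,[.587,-.213,-.2],args=(names,),method="Nelder-Mead",options=dict(initial_simplex=[[.587,-.213,-.2],[.597,-.213,-.2],[.587,-.203,-.2],[.587,-.213,-.1]]))
    print(names,R_.x,R_.fun)
p=R_.x
o=[]
for n,(r0,r1,c0,c1) in(("side",(225,290,350,450)),("top",(140,215,370,420))):
    im=cv2.resize(cv2.imread(f"pics/{n}4.png")[r0:r1,c0:c1],None,fx=8,fy=8,interpolation=cv2.INTER_CUBIC)
    for P,col in((parts,(0,0,255)),(arms,(0,200,0))):
        for b in P:
            cs,_=cv2.findContours(sil(n,p,[b],k=8)[r0*8:r1*8,c0*8:c1*8],0,2); cv2.drawContours(im,cs,-1,col,1)
    o.append(im)
top=cv2.resize(o[1],None,fx=.98,fy=.98)
h=max(o[0].shape[0],top.shape[0]); O=np.zeros((h,o[0].shape[1]+top.shape[1],3),np.uint8); O[:o[0].shape[0],:o[0].shape[1]]=o[0]; O[:top.shape[0],o[0].shape[1]:]=top
cv2.imwrite("pics/ov.png",cv2.resize(O,(799,int(h*799/O.shape[1]))))
E
```

```text
rel t 20.9 [0.4896 0.2961 0.0492] w 42.2 F 0.0 [-0.2  0.2  0.4]
top rest [210.6, 225.7] 0.46
side rest [168.7, 251.7] 0.62
side forceps_grip [256.3, 398.9] 0.93
('side',) [ 0.6035323  -0.21544787 -0.21427838] 0.7046009573117125
('top',) [ 0.587 -0.213 -0.2  ] 1.0
('top', 'side') [ 0.6035323  -0.21544787 -0.21427838] 1.7046009573117125
```

View pics/ov.png

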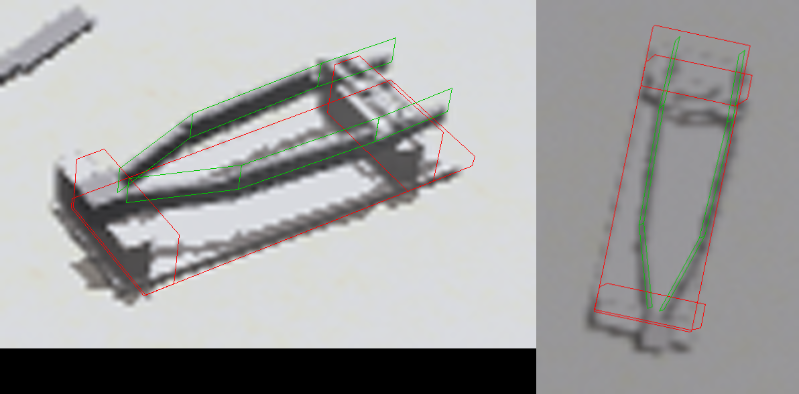

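Run:
```python
from fit import *
from scipy.optimize import least_squares
s=lambda u,v:("side",(225+v/5.362-.45,350+u/5.362-.45))
t=lambda u,v:("top",(140+v/5.255-.45,370+(u-536)/5.255-.45))
def W(p,l): c,q=np.cos(p[2]),np.sin(p[2]); return np.array([p[0]+c*l[0]-q*l[1],p[1]+q*l[0]+c*l[1],l[2]])
def fit(obs):
    S=least_squares(lambda p:np.concatenate([proj(n,W(p,l))[0]-np.array(o) for (n,o),l in obs]),[.595,-.213,-.2]); print(S.x,np.round(S.fun.reshape(-1,2),1).tolist()); return S.x
p=fit([(s(57,165),(-.074,.025,.025)),(s(130,300),(-.075,-.025,0)),(s(460,172),(.075,-.025,.003)),(t(588,322),(-.075,.025,.005)),(t(690,345),(-.075,-.025,.005))])
f=fit([(s(392,60),(.067,.0165,.031)),(s(446,113),(.067,-.0165,.031)),(t(655,305),(-.065,0,.034)),(s(105,205),(-.065,0,.031))])
o=[]
for n,(r0,r1,c0,c1) in(("side",(225,290,350,450)),("top",(140,215,370,420))):
    im=cv2.resize(cv2.imread(f"pics/{n}4.png")[r0:r1,c0:c1],None,fx=8,fy=8,interpolation=cv2.INTER_CUBIC)
    for P,col,pp in((parts,(0,0,255),p),(arms,(0,200,0),f)):
        for b in P:
            cs,_=cv2.findContours(sil(n,pp,[b],k=8)[r0*8:r1*8,c0*8:c1*8],0,2); cv2.drawContours(im,cs,-1,col,1)
    o.append(im)
top=cv2.resize(o[1],None,fx=.98,fy=.98)
h=max(o[0].shape[0],top.shape[0]); O=np.zeros((h,o[0].shape[1]+top.shape[1],3),np.uint8); O[:o[0].shape[0],:o[0].shape[1]]=o[0]; O[:top.shape[0],o[0].shape[1]:]=top
cv2.imwrite("pics/ov2.png",cv2.resize(O,(799,int(h*799/O.shape[1]))))
```

```text
[ 0.59644497 -0.2148527  -0.2290246 ] [[-0.3, 0.6], [0.4, -0.9], [-0.6, 0.3], [0.2, 0.8], [-0.0, -0.5]]Traceback (most recent call last):
  File "<stdin>", line 9, in <module>
  File "<stdin>", line 7, in fit
    return func(*args, **kwargs)
    vector_fun = VectorFunction(
        fun_wrapped,
    ...<6 lines>...
        workers=workers
    )
    self.J, dct = approx_derivative(
                  ~~~~~~~~~~~~~~~~~^
        self.fun_wrapped, self.x, f0=self.f, **finite_diff_options
        ^^^^^^^^^^^^^^^^^^^^^^^^^^^^^^^^^^^^^^^^^^^^^^^^^^^^^^^^^^
    )
    ^
    J, _nfev = _dense_difference(fun_wrapped, x0, f0, h,
               ~~~~~~~~~~~~~~~~~^^^^^^^^^^^^^^^^^^^^^^^^
                             use_one_sided, method,
                             ^^^^^^^^^^^^^^^^^^^^^^
                             mf)
                             ^^^
    df = [f_eval - f0 for f_eval in f_evals]
                                    ^^^^^^^
    f = np.atleast_1d(self.fun(x, *self.args, **self.kwargs))
                      ~~~~~~~~^^^^^^^^^^^^^^^^^^^^^^^^^^^^^^
    return np.atleast_1d(self.fun(x))
                         ~~~~~~~~^^^
    return self.f(x, *self.args, **self.kwargs)
           ~~~~~~^^^^^^^^^^^^^^^^^^^^^^^^^^^^^^
  File "<stdin>", line 7, in <lambda>
  File "h.py", line 11, in proj
    K,p,M,_=cam(n); q=(M.T@(np.atleast_2d(P)-p).T).T*[1,-1,-1]; q=(K@q.T).T; return (q[:,:2]/q[:,2:])[:,::-1]
            ~~~^^^
  File "h.py", line 5, in cam
    c=r.calibration(n); return np.array(c["mtx"]),np.array(c["position"]),R.from_quat(c["orientation"]).as_matrix(),c
ValueError: time passes only in moves, steps and waits
```

```bash
sed -i 's/^def cam(n):/import functools\n@functools.cache\ndef cam(n):/' h.py
python3 - <<'E'
from fit import *
from scipy.optimize import least_squares
s=lambda u,v:("side",(225+v/5.362-.45,350+u/5.362-.45))
t=lambda u,v:("top",(140+v/5.255-.45,370+(u-536)/5.255-.45))
def W(p,l): c,q=np.cos(p[2]),np.sin(p[2]); return np.array([p[0]+c*l[0]-q*l[1],p[1]+q*l[0]+c*l[1],l[2]])
def fit(obs):
    S=least_squares(lambda p:np.concatenate([proj(n,W(p,l))[0]-np.array(o) for (n,o),l in obs]),[.595,-.213,-.2]); print(S.x,np.round(S.fun.reshape(-1,2),1).tolist()); return S.x
p=np.array([.59645,-.21485,-.229])
f=fit([(s(392,60),(.067,.0165,.031)),(s(446,113),(.067,-.0165,.031)),(t(655,305),(-.065,0,.034)),(s(105,205),(-.065,0,.031))])
o=[]
for n,(r0,r1,c0,c1) in(("side",(225,290,350,450)),("top",(140,215,370,420))):
    im=cv2.resize(cv2.imread(f"pics/{n}4.png")[r0:r1,c0:c1],None,fx=8,fy=8,interpolation=cv2.INTER_CUBIC)
    for P,col,pp in((parts,(0,0,255),p),(arms,(0,200,0),f)):
        for b in P:
            cs,_=cv2.findContours(sil(n,pp,[b],k=8)[r0*8:r1*8,c0*8:c1*8],0,2); cv2.drawContours(im,cs,-1,col,1)
    o.append(im)
top=cv2.resize(o[1],None,fx=.98,fy=.98)
h=max(o[0].shape[0],top.shape[0]); O=np.zeros((h,o[0].shape[1]+top.shape[1],3),np.uint8); O[:o[0].shape[0],:o[0].shape[1]]=o[0]; O[:top.shape[0],o[0].shape[1]:]=top
cv2.imwrite("pics/ov2.png",cv2.resize(O,(799,int(h*799/O.shape[1]))))
E
```

```text
[ 0.59396097 -0.21708045 -0.24891175] [[0.6, -0.4], [0.4, -0.5], [2.2, 0.4], [-2.6, 1.9]]
```

View pics/ov2.png

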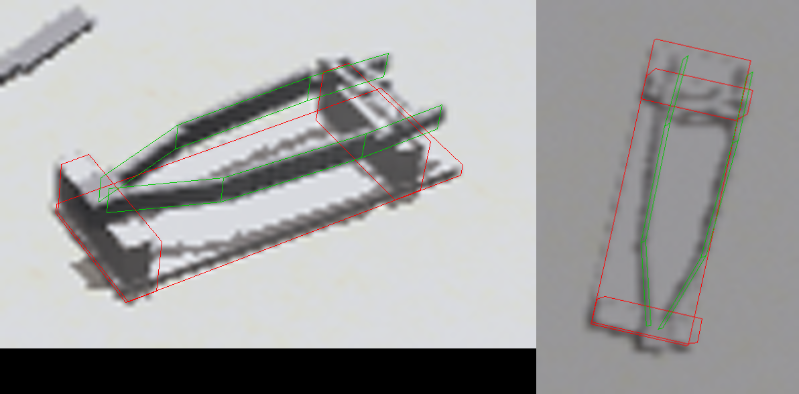

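Rest outline (red) matches well. The forceps (green) sit at about (0.594, -0.216), yaw about -0.21. I'll grip and squeeze in steps, with the force capped below what would close the tips.

Run:
```python
from h import *
x,y,yaw=.594,-.216,np.pi/2-.21
r.grip(.75)
q=best([x,y,.15],yaw); r.move_pose([x,y,.15],q); st("above")
hit=r.line_to([x,y,.0125],.12,until_force=8); st(("down",hit))
for g in(.42,.38,.35,.33): r.grip(g,9.); st(g)
r.line_to([x,y,.12],.12); r.hold(.3); st("up"); save("side","pics/s5.png"); save("top","pics/t5.png")
K=cv2.resize(cv2.imread("pics/s5.png")[130:270,330:470],(420,420),interpolation=cv2.INTER_CUBIC)
T=cv2.resize(cv2.imread("pics/t5.png")[120:220,340:430],(378,420),interpolation=cv2.INTER_CUBIC)
cv2.imwrite("pics/c5.png",np.hstack([K,T]))
```

```text
above t 24.3 [ 0.5947 -0.2136  0.15  ] w 70.0 F 0.0 [0.8 0.2 0.2]
('down', False) t 25.6 [ 0.5947 -0.2162  0.0134] w 69.6 F 0.0 [-0.5  0.3 -0.5]
0.42 t 26.3 [ 0.594  -0.2163  0.0125] w 39.0 F 0.2 [-0.7 -0.9  0.2]
0.38 t 26.6 [ 0.5941 -0.2161  0.0125] w 35.7 F 4.4 [ 0.5 -0.3 -0.3]
0.35 t 26.9 [ 0.5941 -0.216   0.0126] w 32.4 F 5.7 [0.6 0.3 1.1]
0.33 t 27.2 [ 0.5941 -0.216   0.0126] w 30.9 F 6.6 [ 0.3 -0.1  0.8]
up t 28.6 [ 0.5937 -0.2159  0.1194] w 30.8 F 6.3 [ 0.5 -0.3 -0.4]
```

View pics/c5.png

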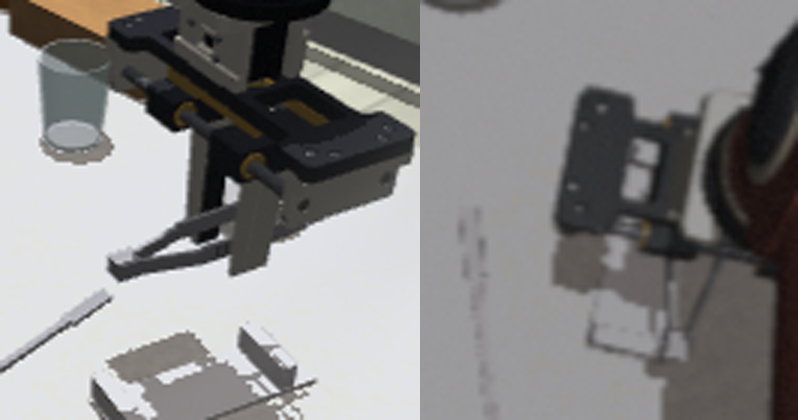

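Forceps are lifted off the rest and level in the fingers. Width 30.8 mm and force 6.3 N agree with the spring data. Next I'll carry them over the block and finish the squeeze.

Run:
```python
from h import *
th=-.21; p=[.4998-.065*np.cos(th),.2315-.065*np.sin(th),.16]
r.line_to([.594,-.216,.16],.15)
q=best(p,np.pi/2+th); 
# keep tips direction: reject half-turned grasp
q0=R.from_quat(r.get_obs()["ee_rot"]); qs=[down(np.pi/2+th),down(-np.pi/2+th)]
q=min(qs,key=lambda a:(q0.inv()*R.from_quat(a)).magnitude())
print(r.solve_ik(p,q))
try: r.line_to(p,.15,rot=q)
except r.IKError as e: print("line",e); r.move_pose(p,q)
st("over")
for g in(.315,.307,.302): r.grip(g,9.2); r.hold(.2); st(g)
r.hold(.5); st("end")
for n in("side","top"): save(n,f"pics/{n}6.png"); print(n,[(d["centre"],round(d["score"],2)) for d in r.find_in(n,"forceps_tips")])
K=cv2.resize(cv2.imread("pics/side6.png")[90:220,190:320],(520,520),interpolation=cv2.INTER_CUBIC)
T=cv2.resize(cv2.imread("pics/top6.png")[165:265,180:250],(280,400),interpolation=cv2.INTER_CUBIC)
O=np.zeros((520,800,3),np.uint8); O[:,:520]=K; O[:400,520:]=T; cv2.imwrite("pics/c6.png",O)
print(proj("top",[.4998,.2315,.179]),proj("side",[.4998,.2315,.179]))
```

```text
[-0.51232762  0.45996013 -0.06178336  1.92266685  0.03979077  0.76012033
 -2.37734577]
over t 32.5 [0.4364 0.2446 0.16  ] w 31.0 F 6.3 [ 0.2 -0.3  0.1]
0.315 t 32.9 [0.4363 0.245  0.16  ] w 29.6 F 7.0 [-0.3  0.2 -0.4]
0.307 t 33.3 [0.4362 0.245  0.16  ] w 29.2 F 7.4 [ 0.4  0.2 -0.9]
0.302 t 33.8 [0.4362 0.2451 0.16  ] w 28.5 F 7.8 [ 0.1 -0.2 -0.2]
end t 34.3 [0.4362 0.2451 0.16  ] w 28.5 F 7.8 [-0.4 -0.1 -1.2]
side [([129.5, 208.0], 0.89), ([168.6, 247.8], 0.37)]
top [([225.4, 200.3], 0.56)]
[[211.80350281 211.65255948]] [[124.06073821 239.22130722]]
```

View pics/c6.png

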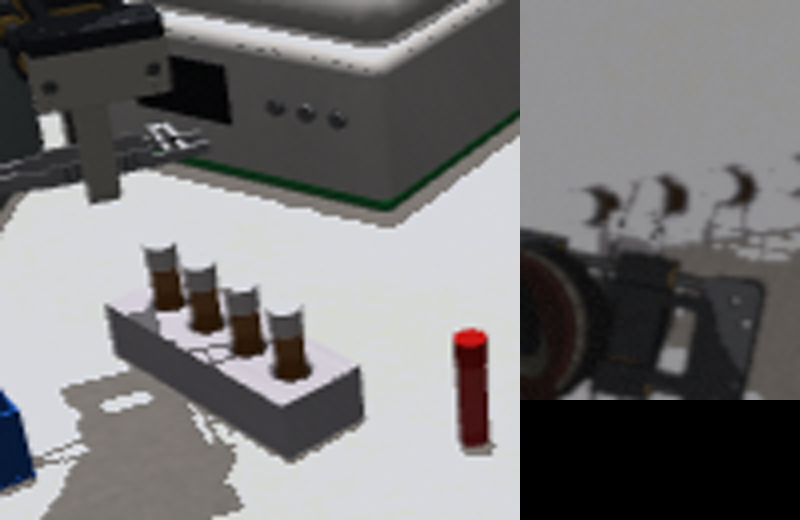

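The side view shows four vials seated and the tips at about (125, 241), where the block centre should project (124, 239). They are level and clear of the vials. One small squeeze trim, then I'll hand in.

Run:
```python
from h import *
r.grip(.298,9.2); r.hold(.8); st("trim")
o=r.get_obs(); w=o["gripper_width"]*93; v=((37-w)/135+(o["finger_force"]-3)/75)/2; print("v",v)
if v<.071: print(r.close_job())
```

```text
trim t 35.5 [0.4362 0.2451 0.16  ] w 28.0 F 8.1 [-0.2  0.6 -1. ]
v 0.06740305221279833
the job is handed in; nothing more can be done
None
```

Job handed in at about 36 s: both vials went to the bore floors, and the forceps are held level over the block centre at about a 12 mm tip gap. I worked that gap out from grip width (28.0 mm) and force (8.1 N), because the pin and marks were too small to see in the pictures.

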